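Set the force lever and hold the bottle clamp open

ROBOT

A 7-joint arm with a two-finger parallel gripper is mounted at the origin on the work surface. World frame = base frame: x ahead of the robot, y to its left, z up, the work surface at z = 0. Lengths are in mm, angles in rad, forces in N, time in s.
With the tool pointing down it reaches from about 400 to 900 mm from the base axis. Payload 5.6 kg.
Tool frame: the origin (TCP) lies midway between the tips of the shut fingers; the grasp point (between the pads) lies 19 mm behind it; x points along the fingers, y is the direction in which the jaws open and shut, and the axes are right-handed (so a half turn about x gives the same grasp; the last joint's range is limited). The gripper opens to 92 mm and grips with 3 to 60 N. Pads are 20 mm wide; open, the fingers measure 128 mm over their backs; the gripper's body (75 mm by 189 mm) begins 69 mm behind the grasp point.
Start: joints at [-1.316, 0.468, -0.012, 1.603, 0.006, 1.071, -0.056], TCP at [190.763, 621.384, 214.592] pointing down, gripper open.
Joint ranges: [-2.53, 2.53], [-0.31, 2.02], [-1.57, 1.55], [0.28, 2.44], [-1.29, 4.43], [0.15, 1.84], [-2.92, 2.92]. Speed limits (rad/s): [2.57, 2.57, 3.14, 3.14, 3.14, 3.14, 3.14].

INTERFACE

Orientations are given as a rotation vector (axis times angle).
In Python, from cell import robot, grip, kin, viewer gives the robot as it stands. Calls block until the motion is done:
- robot.movep(position, orientation): joint-space move of the TCP to a pose.
- robot.servo_line(position, feed=150, rotation=None): straight line of the TCP; rotation=None keeps the orientation; feed is the mean speed in mm/s.
- robot.goto_joints(angles): joint-space move.
- grip(opening, newtons=None): opening from 0.0 (shut) to 1.0 (fully open); newtons is the grip in N (None keeps the last); returns when the fingers have stopped.
- robot.hold(seconds).
- kin.ik(position, orientation): joint angles nearest the present ones, or None.
- robot.observe(): the state.
- viewer.read_camera(name): name is "side" or "top" or "wrist"; returns the picture (384x512x3 uint8, red, green, blue); there is no depth.
- viewer.camera_info(name): a dict with "camera_matrix" (3x3 intrinsics, pixels), "k1" (the pictures are not rectified: a ray, as slopes to the right and down, at radius r is drawn at 1 + k1 r^2 times it, then the intrinsics apply), "R" (3x3) and "t" (3): a world point X has camera coordinates R X + t. Camera axes: x right, y down, z forward; pixel columns grow to the right and rows downward; lengths in mm; the calibration is good to about 2 mm. A picture is of the moment at which its call begins: read the wrist's pose just before it. camera_info takes no time and is no camera call; for the wrist camera it gives the pose at the moment of the call.
A pose or a line that the arm cannot do raises robot.IKError and nothing moves.
- robot.job_done(): hands the job in, once; it reports no verdict.
Trained networks look in the newest picture that a camera, given by its name, has taken for a name from the list of things; names that differ only in an ending like _2 or _b are one class to them, and where a whole thing is asked for, a point or a joint stands for the part that bears it (a point fixed in the world has none). Each returns a list of dicts, best first, with "confidence" (0 to 1); they miss things now and then, are a little off and sometimes report something else, mostly with a low value. They report only what shows in the picture. A call takes as long as a camera call.
- viewer.silhouettes(name, camera): "mask" (384x512 bool, what is visible of it).
- viewer.pinpoint(name, camera): "at" ([x, y, z] in mm, in the coordinates of the camera as it stood for that picture, good to about 4 mm: a listed point, or the origin of a listed thing).
The state is a dict: "t": time; "joints": joint angles; "joint_velocities": joint speeds; "joint_torque": joint torques, N m; "tcp_pos": TCP position; "tcp_rot": TCP orientation; "contact_force": force on the tool from outside, world axes, zero at the start; "wrist_torque": the same for the moment, N m; "grip_width": opening from 0.0 (shut) to 1.0 (fully open).
Only numpy, scipy, OpenCV 4.12 (cv2) and the standard library are available. Lean on these libraries where they do the work, as an engineer would, in place of code of your own. Each camera call takes 0.05 s, during which the arm holds its last target.

TASK

On the bottle clamp, first swing the flat force lever round until its tip points at the setting tab on the arc, and leave it there. Then take the clamp's handle bar, pull the spring-loaded jaw out until its pointer is level with the fin of the rider on the side scale, and finish while holding it there with the gripper still on the handle, so that I can stand a bottle in: do not let go. Leave the tab, the rider and the bottles and other things around as they are.

Things in the scene. Friction and masses are not known exactly. Their poses are not given: they have to be found in the camera images.
- clamp: Bottle clamp, a white-painted base plate (330 x 170 mm, 20 mm thick, with a side wing on its +y side) fixed to the table. Origin on the table under the plate, on the jaw's centre line. Its +x runs along the jaw's travel from the handle towards the fixed V jaw, +y towards the wing with the force lever, z up. Its fixed jaw and the moving jaw reach 95 mm above the table.
- jaw: The moving spring jaw with its slide and handle. Origin as clamp's when shut (the start). It slides along the clamp's -x when pulled, up to 95 mm; a spring pulls it back with about 5 N when shut and 11 N at 75 mm; let go, it snaps shut. All of it under the handle bar is at most 43 mm above the table.
- grip (a point): Middle of the jaw's handle, a black cross bar on two steel legs at the end away from the fixed jaw; 85 mm above the table; moves with the jaw; when shut it is 30 mm to -x of the clamp's origin. The bar is 14 mm thick along the clamp's x, 76 mm long along its y, 22 mm high; the legs are 31 mm either side of the middle. Take it from above, fingers before and behind the bar.
- pointer (a point): Tip of the thin steel pointer (5 mm wide) that sticks out of the moving jaw to the clamp's -y side, 46 mm above the table. Moves with the jaw.
- mark (a point): Inner end of the steel fin (4 mm wide) on top of the small aluminium rider on the scale rail at the clamp's -y side, 46 mm above the table. The jaw is at the mark when pointer and fin have the same place along the clamp's x; they pass 7 mm apart sideways. The mark lies 35 to 75 mm from the shut pointer, to the clamp's -x.
- lever (a joint): Angle of the force lever in rad, positive counter-clockwise from above; at 0 the lever points along the clamp's -x from its pivot. Range -0.9 to 0.9. Stiff: it stays where it is left (1.5 N at the knob moves it).
- lever_pivot (a point): Pivot axis (vertical) of the force lever, on the clamp's wing, 180 mm to +y of the clamp's origin, 40 mm above the table. The lever is a flat steel bar 14 mm wide, lying level, turning in the horizontal plane.
- knob (a point): Grip point of the lever's upright black round knob, 20 mm in diameter, 80 mm from the pivot, standing from 44 to 100 mm above the table; this point is on its axis 86 mm above the table. Gripped from above it is led round the pivot.
- lever_tip (a point): Narrow tip of the force lever, 112 mm from the pivot, 40 mm above the table. Its x axis lies along the lever, from the tip to the pivot.
- tab (a point): Inner end of the ridge on the setting tab, a small aluminium block with a 4 mm steel ridge, 121 mm from the lever's pivot on the arc, 40 mm above the table. Its x axis lies along the line from the tab to the pivot. The lever is set when it points at this.
- flask: Bystander: aluminium bottle, 68 mm across, 170 mm high, standing on the table at the clamp's -y side. Origin under it.
- refill: Bystander: white plastic bottle, 56 mm across, 140 mm high, standing near the flask. Origin under it.
- jar: Bystander: low amber jar, 52 mm across, 55 mm high, beyond the lever. Origin under it.
- sprayer: Bystander: brass spray collar, 34 mm across, 28 mm high, standing loose on the clamp's plate between jaw and lever. Origin under it.
- captray: Bystander: grey open tray 90 x 120 x 30 mm on the table at the clamp's -y side. Origin under it.
- cap: Bystander: black cap, 28 mm across, 16 mm high, in the tray. Origin under it.
- pen: Bystander: blue pen 140 mm long, 10 mm thick, lying on the table at the clamp's +y side. Origin under its middle.

How it is judged (in metres and radians):
On the way, in this order (a step that is already met when the one before it is completed fails the run):
1. the force lever points at the setting tab, the jaw still shut (angle between the x axis of lever_tip and the x axis of tab, either way round below 0.07 rad and distance of jaw from where it was at the start of the episode below 0.01 m), for 0.2 s.
2. the jaw is pulled out to the mark by its handle (x of pointer in the frame of mark between -0.004 and 0.004 m and contact force between the fingers and jaw_c0 above 3 N), for 0.2 s.
At the end, for the whole second after the job is handed in: The force lever points at the setting tab within 0.07 rad; the jaw's pointer is within 4 mm of the rider's fin along the jaw's travel and at rest, and the gripper's fingers are still on the handle with more than 3 N (all of step 2 and angle between the x axis of lever_tip and the x axis of tab, either way round below 0.07 rad and linear speed of jaw below 0.01 m/s); the arm keeps its last pose, push and grip.
It fails at once if the setting tab or the rider is shifted (more than 3 mm) (distance of any of tab, mark from where it was at the start of the episode above 0.003 m).
It fails at once if a bystander is pushed more than 25 mm away, or a bottle is tipped over (distance of any of flask, refill, jar, sprayer, captray, cap, pen from where it was at the start of the episode above 0.025 m or angle between any of flask, refill, jar's own z axis and vertical above 0.3 rad).
It also fails if it takes over 45 s, if anything falls off the work surface, if the arm or the gripper's body presses on something with over 40 N, if the wrist force passes 120 N, or if a joint passes its speed limit or range.

## Working session

There is one attempt and no reset: what is moved stays moved. The work goes in short steps, each a Python script; the robot and the scene stay as the last script left them, time stands still between calls to the robot, and variables do not carry over. Pictures are saved under pics/ and viewed, and the job is handed in when it is done.

```bash
ls; mkdir -p pics
python3 - <<'E'
from cell import robot, grip, kin, viewer
import cv2, numpy as np
o=robot.observe(); print(o)
for n in ("side","top","wrist"):
    im=viewer.read_camera(n); cv2.imwrite(f"pics/{n}0.png",im[:,:,::-1])
    c=viewer.camera_info(n); R=np.array(c["R"]);t=np.array(c["t"])
    print(n, c["k1"], c["camera_matrix"], -R.T@t)
    if n!="side" or 1:
        for k in ("grip","pointer","mark","knob","lever_pivot","lever_tip","tab","clamp"):
            for d in viewer.pinpoint(k,n)[:2]:
                print(k, round(d["confidence"],2), np.round(R.T@(np.array(d["at"])-t),1))
print(robot.observe()["t"])
E
```

```text
pics
{'t': 0.0, 'joints': array([-1.31598611,  0.46840728, -0.01163875,  1.60359504,  0.00602895,
        1.07138869, -0.05630221]), 'joint_velocities': array([-0.00067021, -0.00063252, -0.00074682, -0.00255598, -0.00075179,
       -0.00115143,  0.00012825]), 'joint_torque': array([-8.62859088e-04, -5.20559800e+01, -1.29232297e-02, -2.43764788e+01,
       -5.67591470e-02,  1.68612774e-02,  1.48106442e-04]), 'tcp_pos': array([190.61382614, 620.82586317, 213.63266543]), 'tcp_rot': array([ 0.23237772,  1.5582564 , -0.23514921]), 'contact_force': array([ 0.30425705, -0.46888047,  0.19805318]), 'wrist_torque': array([ 0.02818137, -0.0393095 ,  0.01520145]), 'grip_width': 1.0004942282660898}
side -0.07188257378131836 [[354.71839741   0.         251.46995388]
 [  0.         354.71839741 191.54706581]
 [  0.           0.           1.        ]] [298.91757046 729.36511368 534.0484322 ]
grip 0.94 [609.8 -55.7  86.2]
pointer 0.97 [ 681.4 -139.9   44.4]
mark 0.65 [614.7 202.9  40. ]
knob 0.77 [632.9 179.2  84. ]
lever_pivot 0.9 [680.9 114.4  38.5]
lever_pivot 0.4 [ 6.42e+02 -6.26e+01  6.00e-01]
l
[... 151 characters left out ...]
71513759]
 [  0.         347.7918169  192.53525985]
 [  0.           0.           1.        ]] [ 443.69537157    8.18226763 1000.07973083]
grip 0.8 [606.4 -53.4  86.3]
grip 0.72 [564.4 127.3  36.1]
pointer 0.8 [ 680.4 -139.9   42.6]
mark 0.62 [ 683.2 -138.1   44.5]
mark 0.55 [ 628.3 -130.    42.4]
knob 0.69 [634.8 177.5  89.8]
knob 0.45 [638.4 -59.9   3.1]
lever_pivot 0.71 [684.4 112.2  42.6]
lever_pivot 0.68 [ 631.6 -127.5   43.1]
lever_tip 0.9 [608.6 203.7  39.2]
clamp 0.79 [637.5 -64.4   1.1]
wrist -0.03836395582181453 [[302.32682694   0.         259.4171707 ]
 [  0.         302.32682694 195.29108798]
 [  0.           0.           1.        ]] [121.14438103 643.59518728 384.87709381]
1.35
```

View pics/top0.png

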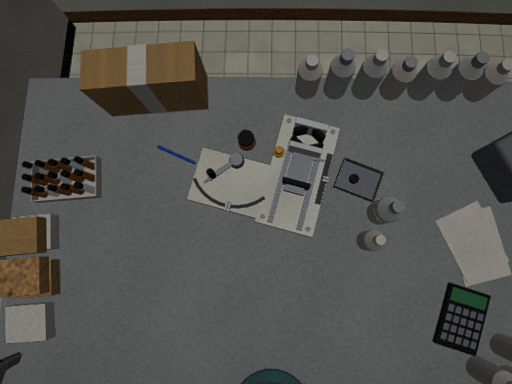

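View pics/side0.png

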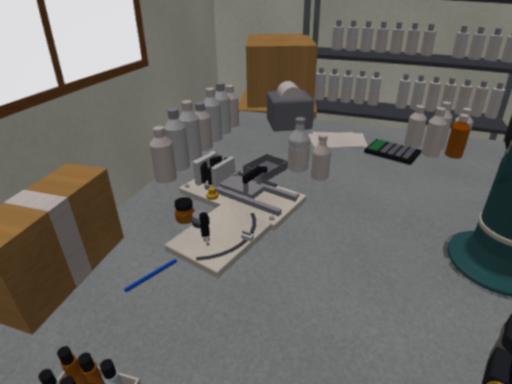

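```bash
cat > h.py <<'E'
from cell import robot, grip, kin, viewer
import cv2, numpy as np
from scipy.spatial.transform import Rotation as Ro
def ori(a):
    x=np.array([0,0,-1.]); y=np.array([np.cos(a),np.sin(a),0]); z=np.cross(x,y)
    return Ro.from_matrix(np.c_[x,y,z]).as_rotvec()
def look(n,fn,names,k=2,scale=1.5):
    c=viewer.camera_info(n); im=viewer.read_camera(n)
    cv2.imwrite(f"pics/{fn}.png",cv2.resize(im[:,:,::-1],None,fx=scale,fy=scale,interpolation=cv2.INTER_CUBIC))
    R=np.array(c["R"]);t=np.array(c["t"])
    for m in names:
        for d in viewer.pinpoint(m,n)[:k]:
            print(n,m, round(d["confidence"],2), np.round(R.T@(np.array(d["at"])-t),1))
    return c,im
def ray(c,u,v,z):
    K=np.array(c["camera_matrix"])
    p=np.array([(u-K[0,2])/K[0,0],(v-K[1,2])/K[1,1]]); r=np.hypot(*p)
    q=p.copy()
    for _ in range(30): q=p/(1+c["k1"]*(q@q))
    R=np.array(c["R"]);t=np.array(c["t"]); o=-R.T@t; d=R.T@np.r_[q,1]
    return o+d*(z-o[2])/d[2]
def proj(c,X):
    K=np.array(c["camera_matrix"]);q=np.array(c["R"])@X+np.array(c["t"]); q=q[:2]/q[2]
    q=q*(1+c["k1"]*(q@q)); return K[:2,:2]@q+K[:2,2]
E
python3 - <<'E'
from h import *
o=robot.observe(); M=Ro.from_rotvec(o["tcp_rot"]).as_matrix()
c=viewer.camera_info("wrist"); R=np.array(c["R"]);t=np.array(c["t"])
off=M.T@(-R.T@t-o["tcp_pos"]); print("cam in tool",off, "axis",M.T@R.T[:,2], "y axis tool", M[:,1],M[:,2])
for a in (-0.25,-0.25+np.pi,-0.25+np.pi/2,-0.25-np.pi/2): print(a,kin.ik([600,40,300],ori(a)),kin.ik([608,-54,66],ori(a)),kin.ik([633,178,67],ori(a)))
E
```

```text
cam in tool [-170.27371988    0.80544913  -73.07943829] axis [ 9.65934130e-01 -3.63467114e-04  2.58787799e-01] y axis tool [2.93495968e-01 9.55960311e-01 3.52563588e-05] [ 9.55960311e-01 -2.93495969e-01  1.86951891e-05]
-0.25 [-0.63533103  0.34665659  0.66805368  1.66357685 -0.22686007  1.21033421
 -0.16563474] [-0.40958445  0.65011683  0.60454263  1.83712269 -0.49527511  0.80938249
  0.19993736] [-0.70536758  0.70075366  0.54390866  1.71056983 -0.45615438  0.85945056
 -0.21236811]
2.891592653589793 [-0.29498777  0.31012254  0.21995372  1.64156159 -0.07156211  1.19779634
  2.83249503] [ 0.85231567  1.11775838 -1.33645863  1.75210945  1.14857835  1.28254185
  2.10822776] [-0.21193252  0.65565949 -0.15866698  1.67362107  0.13179739  0.82275534
  2.46357222]
1.3207963267948966 [-0.50669098  0.32469587  0.49420916  1.65564054 -0.16292788  1.20236539
  1.3453737 ] [-0.26674893  0.6076103   0.40320597  1.8275913  -0.32687189  0.77212708
  1.62920262] [-0.48536029  0.65173592  0.22486545  1.69452242 -0.18670066  0.81634094
  1.14398282]
-1.8207963267948966 [-0.79085973  0.39625834  0.89499894  1.6723104  -0.32514326  1.23059634
 -1.64431185] [-0.49065728  0.68781794  0.72518774  1.84223285 -0.59889184  0.8434797
 -1.28502589] [-0.77311579  0.7291052   0.64797469  1.71523617 -0.54614834  0.88539702
 -1.7126795 ]
```

Run:
```python
from h import *
robot.movep([590,30,300],ori(1.32))
robot.hold(0.3)
c,im=look("wrist","w1",("grip","pointer","mark","knob","lever_pivot","lever_tip","tab","clamp","sprayer","jar"))
print(robot.observe()["t"])
import pickle; pickle.dump((c,im),open("w1.pkl","wb"))
```

```text
wrist grip 0.79 [606.3 -55.3  85.7]
wrist grip 0.58 [705.3 294.6  -0.9]
wrist mark 0.63 [ 626.8 -133.    41.3]
wrist knob 0.94 [635.5 174.6  88.5]
wrist lever_pivot 0.79 [681.4 111.3  39.4]
wrist lever_tip 0.56 [608.6 202.9  40. ]
wrist tab 0.62 [563.5 129.8  35.9]
wrist tab 0.56 [637.4 -62.1   2.6]
wrist clamp 0.65 [640.8 -60.6   1. ]
wrist clamp 0.4 [680.5 114.2  43.4]
wrist sprayer 0.82 [710.2  -6.2  18. ]
wrist jar 0.89 [7.428e+02 8.350e+01 7.000e-01]
wrist jar 0.3 [ 638.1 -226.4    1. ]
4.7417
```

View pics/w1.png

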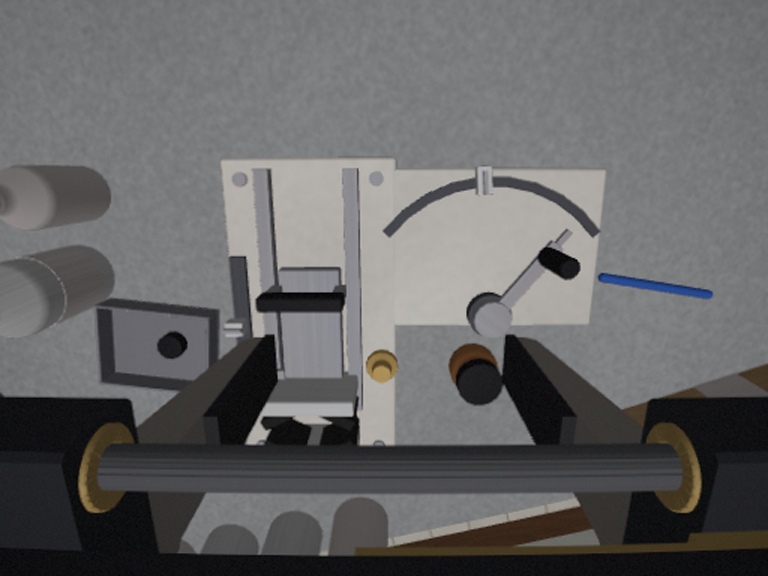

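Run:
```python
from h import *
import pickle; c,im=pickle.load(open("w1.pkl","rb"))
for n,x0,x1,y0,y1,s in (("a",295,410,100,225,6),("b",120,260,160,260,5.5)):
    cv2.imwrite(f"pics/w1{n}.png",cv2.resize(im[y0:y1,x0:x1,::-1],None,fx=s,fy=s,interpolation=cv2.INTER_CUBIC)[:600])
```

```text
(no output)
```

View pics/w1a.png

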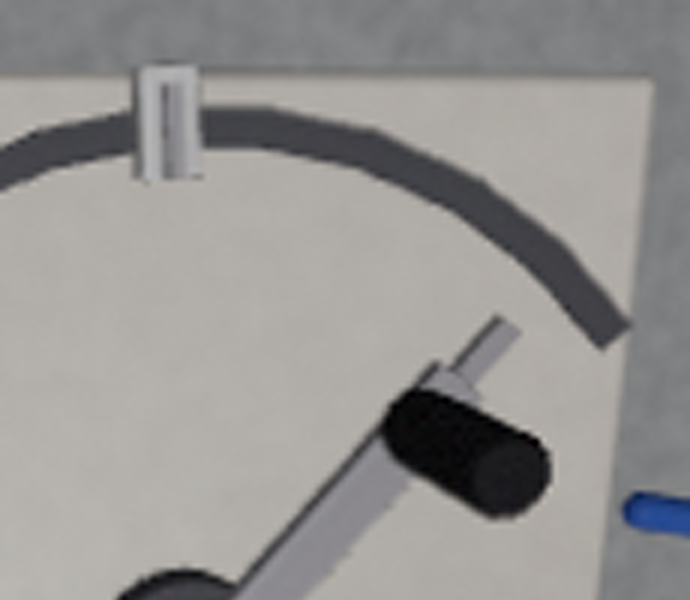

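View pics/w1b.png

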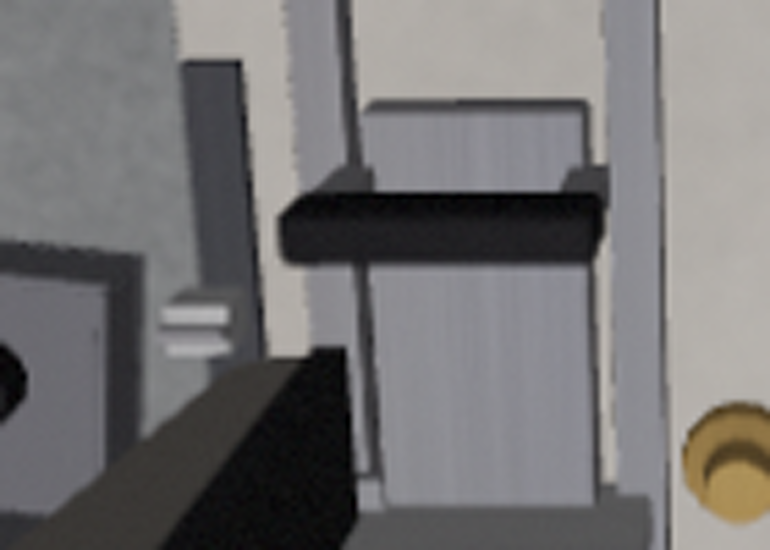

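Run:
```python
from h import *
import pickle; c,im=pickle.load(open("w1.pkl","rb"))
tab=ray(c,323.7,129.2,40); tip=ray(c,380,153.7,40); kn=ray(c,380.3,180,100)
print("tab",tab,"tip",tip,"knobtop",kn)
for v in (315,330,345): print("fin",ray(c,120+230/5.5,160+v/5.5,46))
g=[ray(c,120+x/5.5,160+y/5.5,96) for x,y in((282,230),(602,230))]; print("bar",g)
g=[ray(c,120+x/5.5,160+y/5.5,20) for x,y in((605,100),(668,545))]
# plate edge right of rail? and wing edge
P=[ray(c,295+x/6,100+y/6,20) for x,y in((10,78),(650,80))]; d=P[1]-P[0]; print("wing edge yaw(y axis) ",np.arctan2(d[1],d[0])-np.pi/2,P)
for pv in ([682.5,112.5,40],):
  pv=np.array(pv)
  for n,q in(("tab",tab),("tip",tip),("kn",kn)):
    e=q-pv; print(n,np.hypot(*e[:2]),np.arctan2(e[1],e[0]))
```

```text
tab [560.76363415 131.18627866  40.        ] tip [614.18625175 202.86400593  40.        ] knobtop [633.93323783 176.82729932 100.        ]
fin [ 626.22079903 -128.17541433   46.        ]
fin [ 630.2924479 -129.5993808   46.       ]
fin [ 634.38483738 -131.03158547   46.        ]
bar [array([596.6727173, -88.3426048,  96.       ]), array([615.35403166, -15.33732446,  96.        ])]
wing edge yaw(y axis)  -0.24772260381475197 [array([530.58758889, 101.68382509,  20.        ]), array([568.69849201, 252.36897467,  20.        ])]
tab 123.1621686293304 2.989283527487807
tip 113.2802796922978 2.2181162475710874
kn 80.60230657422548 2.217486309393392
```

Run:
```python
from h import *
pv=np.array([682.5,112.5]); 
def K(a,z): return np.r_[pv+80*np.array([np.cos(a),np.sin(a)]),z]
a0=2.2175
grip(0.5,15)
robot.movep(K(a0,160),ori(a0-np.pi/2))
robot.servo_line(K(a0,67),feed=120)
grip(0.0,15); print(robot.observe()["grip_width"]*92, robot.observe()["contact_force"])
for a in np.linspace(a0,2.989,7)[1:]:
    robot.servo_line(K(a,67),feed=60,rotation=ori(a-np.pi/2))
robot.hold(0.3)
o=robot.observe(); print(o["t"],o["tcp_pos"],K(2.989,67),o["contact_force"],o["grip_width"]*92)
c,im=look("wrist","w2",("lever_tip","tab","knob"))
```

```text
19.707115637009704 [-0.91009912 -0.45788434  2.56276792]
10.075 [602.60963568 125.46120996  67.20131192] [603.42957489 124.66009346  67.        ] [-4.94915331  1.17361736  9.35606809] 19.61749652105181
wrist lever_tip 0.79 [566.7 129.8  42.9]
wrist tab 0.6 [561.7 130.4  36.4]
wrist knob 0.89 [601.2 124.1  86.9]
```

View pics/w2.png

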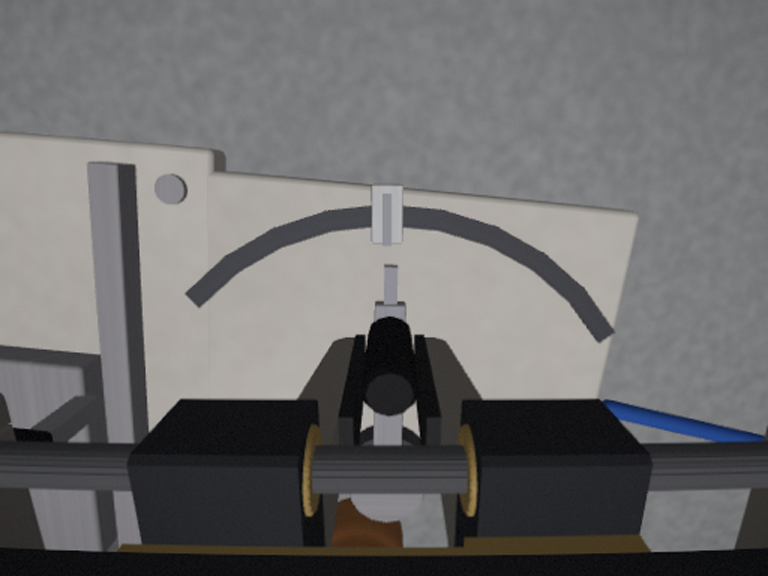

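Run:
```python
from h import *
c=viewer.camera_info("wrist")
tip=ray(c,391/1.5,267/1.5,40); tab=ray(c,387/1.5,243/1.5,40)
# lever axis from narrow tip bar: tip and base of narrow bar
b=ray(c,390.5/1.5,302/1.5,42)
pv=np.array([682.5,112.5,40])
for q in (tip,tab,b):
  e=q-pv; print(q,np.hypot(*e[:2]),np.arctan2(e[1],e[0]))
```

```text
[571.23165569 131.99846649  40.        ] 112.96386431843106 2.9681158561253915
[560.3625024 131.9184334  40.       ] 123.6715160210544 2.9839239914609803
[586.60815243 129.36688715  42.        ] 97.36394770362203 2.9674788090423876
```

Run:
```python
from h import *
pv=np.array([682.5,112.5]); 
def K(a,z): return np.r_[pv+80*np.array([np.cos(a),np.sin(a)]),z]
a=3.005
robot.servo_line(K(a,67),feed=30,rotation=ori(a-np.pi/2)); robot.hold(0.2)
grip(0.45); robot.servo_line(K(a,170),feed=150)
c,im=look("wrist","w3",("lever_tip","tab","knob"))
print(robot.observe()["t"])
for al in (-0.248+np.pi,-0.248):
  for p in ([608,-54.5,160],[608,-54.5,66],[557,-41.7,66]): print(kin.ik(p,ori(al)))
```

```text
wrist lever_tip 0.83 [568.4 129.2  42.1]
wrist tab 0.91 [562.  129.9  39.5]
wrist knob 0.63 [602.3 125.9  85.3]
12.2583
[ 0.04612109  0.46016366 -0.01514685  1.7517289   0.00839257  0.92976263
  2.92112323]
[ 0.04234449  0.58304735 -0.0103078   1.80547551  0.00829805  0.75311139
  2.92127819]
[ 1.27901905e-02  5.13578833e-01  2.54308398e-03  1.93530737e+00
 -1.95640995e-03  6.92708776e-01  2.91010335e+00]
[-0.49325437  0.53601682  0.71835002  1.78852091 -0.41816787  0.97502252
  0.14761767]
[-0.43712488  0.66202205  0.6460919   1.83882591 -0.53072962  0.82006334
  0.23225699]
[-0.48092349  0.58723686  0.64567428  1.96786402 -0.50961773  0.752432
  0.21861549]
```

View pics/w3.png

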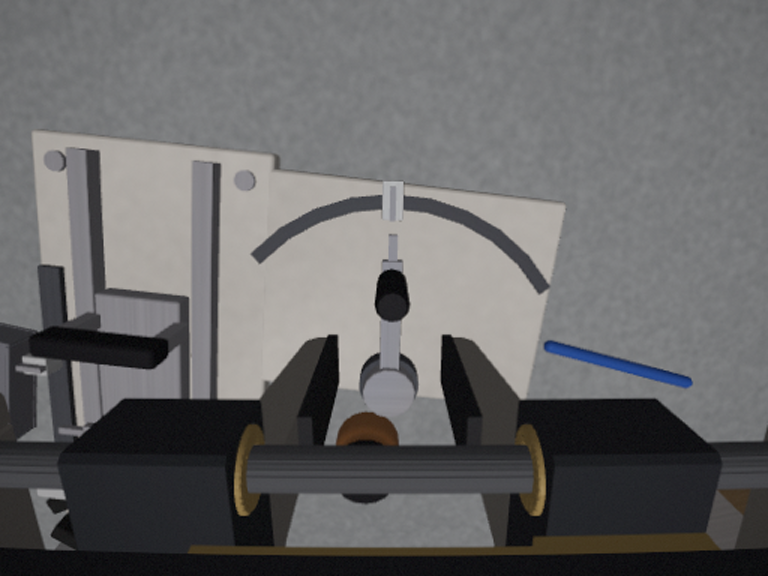

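Run:
```python
from h import *
p=robot.observe()["tcp_pos"]; robot.servo_line([p[0],p[1],240],feed=200)
al=-0.248+np.pi
q=np.array(kin.ik([608,-54.5,240],ori(al))); print(q)
q=q+np.array([.4,.05,-.5,0,.2,0,-.25]); robot.goto_joints(q)
for p in ([608,-54.5,200],[608,-54.5,66],[557,-41.7,66]): print(kin.ik(p,ori(al)))
print(robot.observe()["tcp_pos"],robot.observe()["t"])
```

```text
[ 0.05569808  0.37779971 -0.02742034  1.67744291  0.0114278   1.08650583
  2.91848251]
[ 0.42822222  0.47888126 -0.52653281  1.6911252   0.27105644  1.04485159
  2.70692467]
[ 0.37400871  0.63970979 -0.45817558  1.78163202  0.37415838  0.80732486
  2.62573582]
[ 0.37904814  0.57037843 -0.46632139  1.91029719  0.366192    0.74502808
  2.59714021]
[601.47468584 -57.92779681 233.9736226 ] 14.0
```

Run:
```python
from h import *
al=-0.248+np.pi
robot.movep([608,-54.5,180],ori(al)); robot.hold(0.2)
c,im=look("wrist","w4",("pointer","mark","grip"))
print(robot.observe()["t"],robot.observe()["tcp_pos"])
import pickle; pickle.dump((c,im),open("w4.pkl","wb"))
```

```text
wrist pointer 0.83 [ 679.6 -138.1   50.9]
wrist mark 0.58 [ 631.6 -128.2   41.1]
wrist grip 0.94 [606.9 -54.1  86.2]
14.7333 [608.38945334 -54.81678526 181.0205428 ]
```

View pics/w4.png

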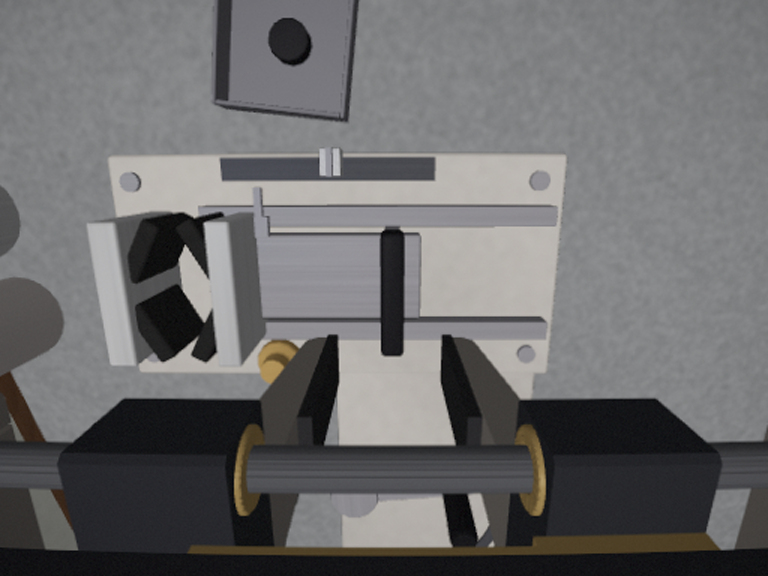

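Run:
```python
from h import *
import pickle; c,im=pickle.load(open("w4.pkl","rb"))
cv2.imwrite("pics/w4z.png",cv2.resize(im[90:170,140:250,::-1],None,fx=7,fy=7,interpolation=cv2.INTER_CUBIC))
a=-0.248; R=np.array([[np.cos(a),np.sin(a)],[-np.sin(a),np.cos(a)]])
f=lambda u,v,z:ray(c,u/1.5,v/1.5,z)
g0=f(392,232,96);g1=f(392,352,96);print(g0,g1,(g0+g1)/2, np.arctan2(*(g0-g1)[1::-1]))
p=f(258,190,46);m=f(330,174,46);print(p,m,R@(p-m)[:2])
```

```text
[597.79565182 -91.7833311   96.        ] [615.6344489  -21.30047912  96.        ] [606.71505036 -56.54190511  96.        ] -1.8186849984503854
[ 678.4274937  -134.55603232   46.        ] [ 629.263177   -132.45931288   46.        ] [48.17482134 10.0355796 ]
```

View pics/w4z.png

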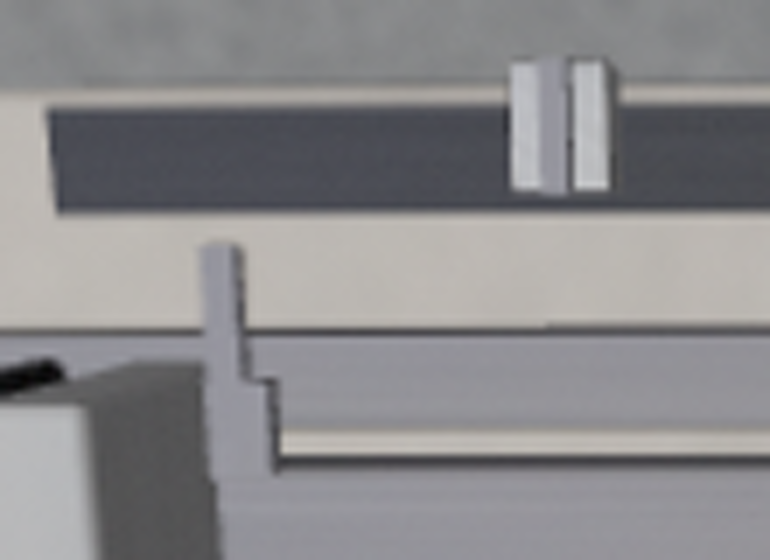

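Run:
```python
from h import *
import pickle; c,im=pickle.load(open("w4.pkl","rb"))
a=-0.248; R=np.array([[np.cos(a),np.sin(a)],[-np.sin(a),np.cos(a)]])
p=ray(c,171.7,125.3,46);m=ray(c,218.9,117.1,46);D=(R@(p-m)[:2]); print(D)
al=a+np.pi; ex=np.array([np.cos(a),np.sin(a),0])
g=np.array([607,-55.5,66.])
robot.servo_line(g+[0,0,60],feed=150); robot.servo_line(g,feed=80)
grip(0.0,40); robot.hold(0.1); o=robot.observe(); print(o["grip_width"]*92,o["contact_force"],o["tcp_pos"])
robot.servo_line(g-ex*30,feed=50); o=robot.observe(); print(o["grip_width"]*92,o["contact_force"],o["tcp_pos"])
robot.servo_line(g-ex*(D[0]-2),feed=40); robot.hold(0.3)
o=robot.observe(); print(o["t"],o["grip_width"]*92,o["contact_force"],o["tcp_pos"])
c,im=look("wrist","w5",("pointer","mark","grip"))
cv2.imwrite("pics/w5z.png",cv2.resize(im[:,:,::-1][60:200,100:300],None,fx=4,fy=4,interpolation=cv2.INTER_CUBIC))
pickle.dump((c,im),open("w5.pkl","wb"))
```

```text
[47.26142458  7.65631553]
13.81755751463051 [ 1.49968208 -0.90034039  0.05456115] [607.55394771 -55.66609351  66.32855565]
13.578389585833726 [ 6.96557744 -0.76771801 -2.90095848] [579.67724772 -48.57117401  66.32290168]
18.35 13.820025111567489 [ 7.526614   -1.84839078 -4.306259  ] [565.38333613 -44.9303854   66.32734033]
wrist pointer 0.93 [ 636.7 -128.9   49.6]
wrist mark 0.79 [ 630.  -131.7   43.8]
wrist grip 0.76 [566.5 -42.3  83.4]
```

View pics/w5.png

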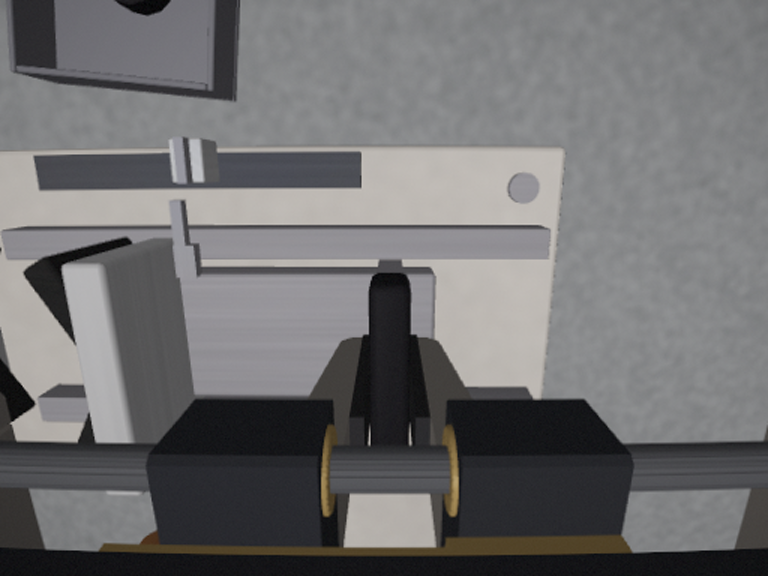

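Run:
```python
import pickle,cv2
c,im=pickle.load(open("w5.pkl","rb"))
cv2.imwrite("pics/w5y.png",cv2.resize(im[85:165,90:170,::-1],None,fx=7.5,fy=7.5,interpolation=cv2.INTER_CUBIC))
```

```text
(no output)
```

View pics/w5y.png

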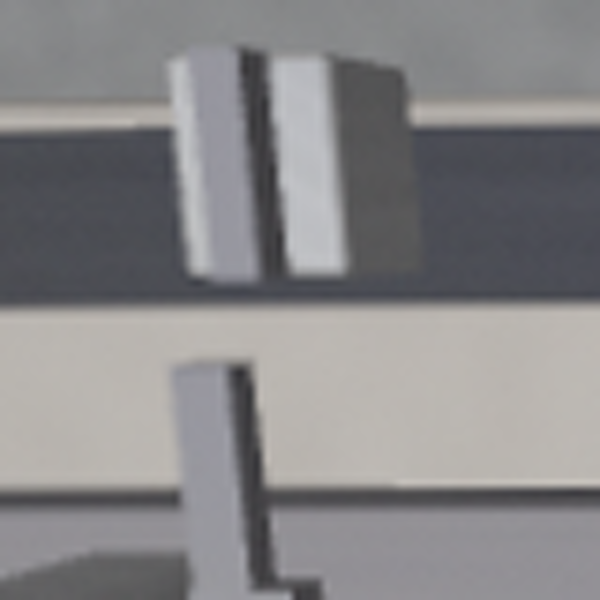

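Run:
```python
from h import *
import pickle
c,im=pickle.load(open("w5.pkl","rb"))
a=-0.248; R=np.array([[np.cos(a),np.sin(a)],[-np.sin(a),np.cos(a)]])
for zp,zm in((46,46),(48,46),(46,48),(48,48),(50,50)):
  p=ray(c,116.7,134.3,zp);m=ray(c,121.5,122.1,zm);print(zp,zm,R@(p-m)[:2],m)
```

```text
46 46 [3.90047604 7.42786672] [ 631.354319   -131.58175705   46.        ]
48 46 [2.95204626 7.30597355] [ 631.354319   -131.58175705   46.        ]
46 48 [4.80795679 7.47177866] [ 630.46382348 -131.40157017   48.        ]
48 48 [3.85952701 7.34988549] [ 630.46382348 -131.40157017   48.        ]
50 50 [3.81857799 7.27190427] [ 629.57332796 -131.22138329   50.        ]
```

Run:
```python
from h import *
import pickle
a=-0.248; ex=np.array([np.cos(a),np.sin(a),0]); g=np.array([607,-55.5,66.])
robot.servo_line(g-ex*49.1,feed=15); robot.hold(0.4)
o=robot.observe(); print(o["t"],o["grip_width"]*92,o["contact_force"],(np.array([607.55,-55.67,66])-o["tcp_pos"])@ex)
c,im=look("wrist","w6",("pointer","mark"))
look("top","t6",("lever_tip","tab","lever_pivot"))
cv2.imwrite("pics/w6y.png",cv2.resize(im[85:165,90:170,::-1],None,fx=7.5,fy=7.5,interpolation=cv2.INTER_CUBIC))
pickle.dump((c,im),open("w6.pkl","wb"))
```

```text
19.3583 13.798832833209005 [ 7.49099689 -1.46229385 -4.81720258] 47.2327856672648
wrist pointer 0.87 [ 634.1 -125.5   48.8]
wrist mark 0.95 [ 626.4 -134.    43.5]
wrist mark 0.21 [ 633.6 -125.4   46.1]
top lever_tip 0.65 [569.8 132.2  39.4]
top tab 0.53 [ 636.3 -228.8    2.5]
top lever_pivot 0.58 [687.5 113.9  43.1]
```

View pics/w6y.png

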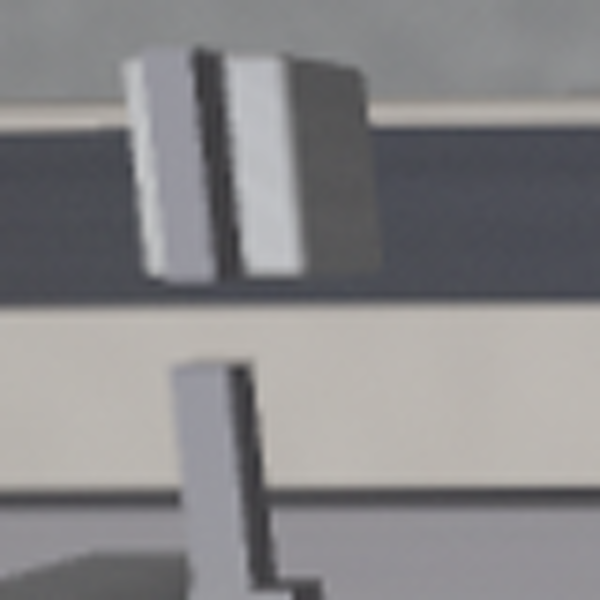

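View pics/t6.png

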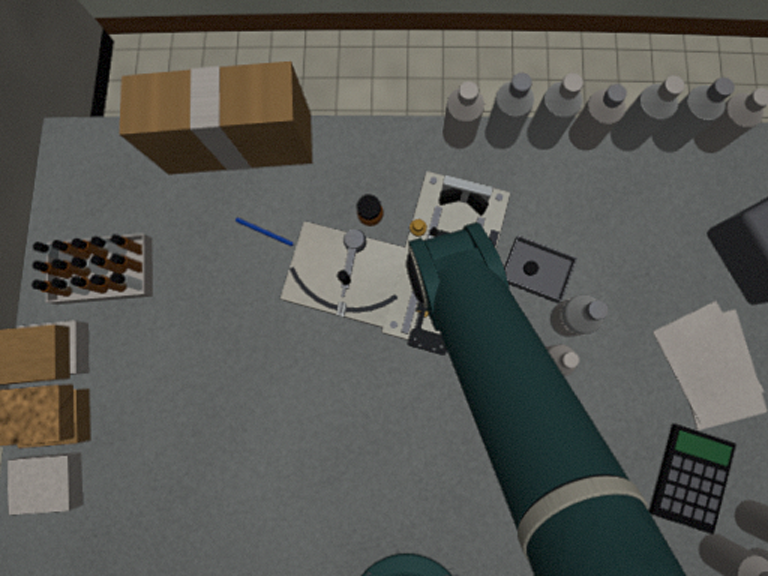

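Run:
```python
from h import *
import pickle
c,im=pickle.load(open("w6.pkl","rb"))
a=-0.248; R=np.array([[np.cos(a),np.sin(a)],[-np.sin(a),np.cos(a)]])
p=ray(c,90+200/7.5,85+370/7.5,46);m=ray(c,90+188/7.5,85+280/7.5,46);print(R@(p-m)[:2])
```

```text
[-0.15783187  7.34663726]
```

Run:
```python
from h import *
robot.job_done(); o=robot.observe(); print(o["t"],o["grip_width"]*92,o["tcp_pos"])
```

```text
the job is handed in; nothing more can be done
the job is handed in; nothing more can be done
```

The lever points at the setting tab, and the gripper is holding the jaw out at the rider's fin. I handed the job in at about 19.5 s of the 45 s allowed.

- **Lever:** I led the knob round to the tab. The first check showed it about 0.016 rad short, so I nudged it on by that much and let go. The next wrist picture showed tip and ridge in line by eye. In a later top view the lever was still pointing at the tab, but there the network put the tab in the wrong place, so I judged that picture by eye.
- **Jaw:** I gripped the handle bar from above with a 40 N grip setting and pulled it 47.2 mm. The last wrist picture put the pointer 0.2 mm from the fin along the travel and 7.3 mm to the side (7 mm expected). The arm's own travel agreed, at 47.23 mm against 47.26 mm measured beforehand. The wrist force read about 7.5 N from the spring pull, and the fingers were closed to 13.8 mm on the 14 mm bar.
- **Disagreement:** The network's own pointer and mark estimates in that last picture differed by about 5 mm along the travel. They also had inconsistent heights (49 and 43 mm), so I relied on my own pixel measurement and the travel instead.
- **Surroundings:** The last top view showed no sign that the tab, bottles, jar, collar, tray or pen had moved. The rider was hidden by the arm there, but in the wrist views it stayed put within about 2 mm.

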